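Index the lens sleeve one hole along the rail and hold the pin home

ROBOT

A 7-joint arm with a two-finger parallel gripper is mounted at the origin on a cart in front of the work surface, level with it; the furniture and walls round the work are solid. World frame = base frame: x ahead of the robot, y to its left, z up, the work surface at z = 0. Lengths are in m, angles in rad, forces in N, time in s.
With the tool pointing down it reaches from about 0.375 to 0.925 m from the base axis. Payload 3.1 kg.
Tool frame: the origin (TCP) lies at the very end of the fingers, on their centre line; the grasp point (between the pads) lies 19 mm behind it (arm.hold_point_z is the distance from the TCP to the grasp point, in m); z points along the fingers, x is the direction in which the jaws open and shut, and the axes are right-handed (so a half turn about z gives the same grasp; the last joint's range is limited). The gripper opens to 85 mm and grips with 20 to 120 N. Pads are 22 mm wide; open, the fingers measure 114 mm over their backs; the gripper's body (76 mm by 85 mm) begins 54 mm behind the grasp point. The pads swing forward as they close: fully open they stand 13 mm farther back than shut.
Start: joints at [-1.294, 0.383, 0.044, 1.598, -0.018, 1.161, -0.05], TCP at [0.238, 0.605, 0.231] pointing down, gripper open.
Joint ranges: [-2.61, 2.61], [-0.41, 2.15], [-1.48, 1.57], [0, 2.5], [-1.57, 4.71], [0.05, 1.97], [-2.85, 2.85]. Speed limits (rad/s): [2.79, 2.79, 3.14, 3.14, 3.14, 3.14, 3.14].

INTERFACE

Orientations are given as a unit quaternion [w, x, y, z].
In Python, from workcell import arm gives the robot as it stands. Calls block until the motion is done:
- arm.move_to(position, orientation): joint-space move of the TCP to a pose.
- arm.servo_line(position, orientation=None, max_speed=0.15, f_stop=None): straight line of the TCP; orientation=None keeps the orientation; max_speed is the mean speed in m/s. With f_stop (N) it stops when the force on the tool has changed by that much, and returns True; else False.
- arm.move_j(angles): joint-space move.
- arm.grip(opening, force=None): finger opening in m; force is the grip in N (None keeps the last); returns when the fingers have stopped.
- arm.wait(seconds).
- arm.inverse_kinematics(position, orientation): joint angles nearest the present ones, or None.
- arm.sense(): the state.
- arm.capture(name): name is "side" or "top"; returns the picture (420x560x3 uint8, red, green, blue); there is no depth.
- arm.camera_model(name): a dict with "vfov" (degrees; the focal length in pixels is half the picture's height over the tangent of half this angle, whatever the lens; pixels are square), "cx", "cy" (the principal point, pixels), "dist_coeffs" ([k1, k2, p1, p2, k3] as OpenCV has them; the pictures are not rectified), "origin" and "rotation" of the camera in the world. Camera axes: x right, y down, z forward; pixel columns grow to the right and rows downward; lengths in m; the calibration is good to about 2 mm. A picture is of the moment at which its call begins. camera_model takes no time and is no camera call.
A pose or a line that the arm cannot do raises arm.IKError and nothing moves.
- arm.job_done(): hands the job in, once; it reports no verdict.
Trained networks look in the newest picture that a camera, given by its name, has taken for a name from the list of things; names that differ only in an ending like _2 or _b are one class to them, and where a whole thing is asked for, a point or a joint stands for the part that bears it (a point fixed in the world has none). Each returns a list of dicts, best first, with "p" (0 to 1); they miss things now and then, are a little off and sometimes report something else, mostly with a low value. They report only what shows in the picture. A call takes as long as a camera call. They do not tell look-alikes from the thing itself.
- arm.look_for(camera, thing): "rect" ([left, top, right, bottom] in pixels, round what is visible of it).
- arm.masks_of(camera, thing): "mask" (420x560 bool, what is visible of it) and "rect" ([left, top, right, bottom] in pixels, round what is visible of it).
- arm.place_of(camera, thing): "uv" ([column, row] in pixels: a listed point, or the origin of a listed thing).
The state is a dict: "clock": time; "joint_pos": joint angles; "qvel": joint speeds; "joint_torque": joint torques, N m; "position": TCP position; "tool_rot": TCP orientation; "ft_force": force on the tool from outside, world axes, zero at the start; "moment": the same for the moment, N m; "opening": finger opening in m.
Only numpy, scipy, OpenCV 4.12 (cv2) and the standard library are available. Lean on these libraries where they do the work, as an engineer would, in place of code of your own. Each camera call takes 0.05 s, during which the arm holds its last target. There are 200 camera calls.

TASK

Lift the roll of yellow tape up off the red lock knob, lay it flat on the round black mat and let go of it. Then pull the red knob up to free its pin, slide the sleeve with the lens exactly one hole towards the end of the rail where the filter cube with the green window stands, let the pin drop fully home in that hole, and finish still holding the knob there with the pin home: do not let go. Leave the timer, the coverslip box and the culture dish where they are.

Things in the scene. Friction and masses are not known exactly. Their poses are not given: they have to be found in the camera images.
- rail: The fixed lens rail: dark base plate 100 x 270 mm, 8 mm thick, with an aluminium square tube (22 mm, top at z = 42 mm) along the rail's y axis between two black end brackets (tops at 47 mm). The tube has five holes in its top at y = -60, -30, 0, +30, +60 mm, 9 mm along the tube. Origin on the desk, straight under the middle hole (on the tube's centre line); the base plate reaches from x = -69 to +31 mm; z up.
- knob: The red cylindrical knob of the lock plunger, 22 mm across, 20 mm tall, origin at its centre (76 mm above the desk when the pin is home), axis upright. It stands on the sleeve over a steel barrel (16 mm across, up to z = 64 mm; 21 mm collar below) and moves sideways with the sleeve, up and down with the plunger. The sleeve below is a grey tube section 34 mm across the rail, 56 mm along it, top at z = 47 mm, with a lens ring (30 mm, top at z = 45 mm) at rail x = -43 mm.
- sleeve (a joint): Position of the sleeve along the rail's +y axis, m: 0 at the middle hole (where it always starts, pin home), the next holes at +0.030 and -0.030, then +-0.060; stops at +-0.070. About 1.5 N of friction. The sleeve cannot slide while the pin is in a hole (1.5 mm of play either way).
- plunger (a joint): Lift of the plunger, m: 0 with the pin fully home, grows upwards, stop at 0.014. The round-nosed 6 mm pin clears the tube at 0.009. A spring pushes it down with 4 N when home and about 7 N when up. Let down between holes, the pin rests on the tube at 0.009.
- tape_roll: Loose roll of yellow tape on a cardboard core: outside 60 mm, core opening 34 mm, 26 mm tall, 0.05 kg or so. Origin at the centre of its underside, z along its axis. It starts round the knob and barrel, lying on the sleeve (underside at z = 47 mm), so that the knob stands out 13 mm above it; up to 3 mm off-centre.
- mat: Round black rubber mat, 100 mm across, 3 mm thick, fixed on the desk; origin at the centre of its underside.
- green_cube: Black filter cube (39 x 40 x 37 mm) with a green round window, fixed at one end of the rail (rail x = -43 mm, y = +106 or -106 mm; it varies which). Origin at the centre of its underside, at z = 12 mm.
- orange_cube: The same with an orange window, fixed at the other end of the rail.
- timer: White bench timer, 41 x 68 x 50 mm, loose bystander; origin at the centre of its underside.
- coverslip_box: Small white box with a blue lid, 30 x 30 x 16 mm, loose bystander; origin at the centre of its underside.
- dish: Clear culture dish with lid, 62 mm across, 14 mm tall, loose bystander; origin at the centre of its underside.
There are look-alikes about, which are no part of the job. Of the things shaped like the tape_roll, the yellow one is meant.

How it is judged:
By the outcome, as a careful person would: the job done as asked, in the order asked, and still so for the second after the job is handed in, while the arm keeps its last pose, push and grip.
It also fails if it takes over 54 s, if anything falls off the work surface, if the arm or the gripper's body presses on something with over 40 N, if the wrist force passes 120 N, or if a joint passes its speed limit or range.

## Working session

There is one attempt and no reset: what is moved stays moved. The work goes in short steps, each a Python script; the robot and the scene stay as the last script left them, time stands still between calls to the robot, and variables do not carry over. Pictures are saved under pics/ and viewed, about 8 in all and at most 12, crops included, and the job is handed in when it is done.

```bash
mkdir -p pics; ls
cat > h.py <<'E'
import numpy as np, cv2
from workcell import arm
def K(n):
    m=arm.camera_model(n); f=210/np.tan(np.radians(m["vfov"])/2)
    return np.array([[f,0,m["cx"]],[0,f,m["cy"]],[0,0,1.]]),np.array(m["dist_coeffs"],float),np.array(m["origin"],float),np.array(m["rotation"],float).reshape(3,3)
def ray(n,uv):
    k,d,o,R=K(n); p=cv2.undistortPoints(np.array([[uv]],float),k,d)[0,0]
    return o,R@np.array([p[0],p[1],1])
def atz(n,uv,z):
    o,r=ray(n,uv); return o+r*(z-o[2])/r[2]
def proj(n,P):
    k,d,o,R=K(n); return cv2.projectPoints(((np.atleast_2d(P)-o)@R),np.zeros(3),np.zeros(3),k,d)[0][:,0]
def tri(u1,u2,a="top",b="side"):
    o1,r1=ray(a,u1);o2,r2=ray(b,u2)
    s=np.linalg.lstsq(np.c_[r1,-r2],o2-o1,rcond=None)[0]
    return (o1+s[0]*r1+o2+s[1]*r2)/2, np.linalg.norm(o1+s[0]*r1-o2-s[1]*r2)
def save(n,f,crop=None,s=1):
    im=arm.capture(n)
    if crop: l,t,r,b=crop; im=im[t:b,l:r]
    im=cv2.resize(im,None,fx=s,fy=s,interpolation=cv2.INTER_CUBIC); cv2.imwrite("pics/"+f,im[:,:,::-1])
E
python3 - <<'E'
from h import *
np.set_printoptions(precision=3,suppress=True)
for n in("top","side"):
    save(n,n+"1.png"); k,d,o,R=K(n);print(n,o,R.tolist(),k[0,0])
    for t in "rail knob tape_roll mat green_cube orange_cube timer coverslip_box dish".split():
        print(t,[(np.round(q["uv"],1).tolist(),round(q["p"],2)) for q in arm.place_of(n,t)][:4])
print(arm.sense())
E
```

```text
picsTraceback (most recent call last):
  File "<stdin>", line 4, in <module>
  File "h.py", line 5, in K
    return np.array([[f,0,m["cx"]],[0,f,m["cy"]],[0,0,1.]]),np.array(m["dist_coeffs"],float),np.array(m["origin"],float),np.array(m["rotation"],float).reshape(3,3)
                                                                                                                         ~~~~~~~~~~~~~~~~~~~~~~~~~~~~~~~~~~~~~^^^^^
ValueError: cannot reshape array of size 4 into shape (3,3)
```

View pics/top1.png

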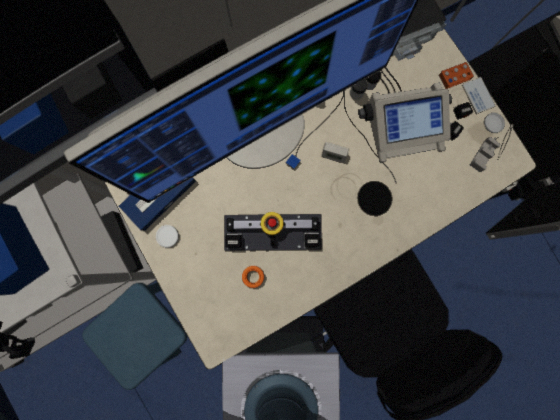

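The top picture shows the rail at (272,232), the yellow tape round the red knob at (272,223), an orange look-alike roll at (253,277) and the mat at (375,198). The rotation is given as a quaternion, so I'll fix that.

```bash
sed -i 's/np.array(m\["rotation"\],float).reshape(3,3)/Rot.from_quat(np.roll(m["rotation"],-1)).as_matrix()/; 1a from scipy.spatial.transform import Rotation as Rot' h.py
python3 - <<'E'
from h import *
np.set_printoptions(precision=3,suppress=True)
for n in("top","side"):
    save(n,n+"2.png"); k,d,o,R=K(n);print(n,o,R.tolist(),k[0,0])
    for t in "rail knob tape_roll mat green_cube orange_cube timer coverslip_box dish".split():
        print(t,[(np.round(q["uv"],1).tolist(),round(q["p"],2)) for q in arm.place_of(n,t)][:4])
save("top","crop1.png",(200,190,360,310),5)
print(arm.sense())
E
```

```text
top [ 0.395 -0.006  1.167] [[-0.013112081604200436, -0.9924248514603572, 0.1221514941369653], [-0.999903708672779, 0.013568875229534401, 0.0029084372827753308], [-0.004543863821385753, -0.12210159634048036, -0.9925072057535298]] 421.6939796780258
rail [([269.9, 227.4], 0.96), ([292.6, 160.6], 0.19)]
knob [([271.3, 220.7], 0.65)]
tape_roll [([267.6, 223.3], 0.85), ([253.6, 279.2], 0.62), ([291.1, 163.5], 0.22)]
mat [([374.2, 194.0], 0.85)]
green_cube [([331.0, 153.8], 0.7), ([233.8, 242.3], 0.66)]
orange_cube [([309.6, 239.6], 0.79)]
timer []
coverslip_box [([291.7, 162.1], 0.41)]
dish [([167.6, 235.6], 0.84)]
side [ 0.109 -0.032  0.941] [[0.06747357986164008, -0.9003256560195823, 0.4299546826510484], [-0.9976415416720004, -0.06632276879444728, 0.017681760934720875], [0.012596441996421431, -0.4301337041576109, -0.9026773101151284]] 459.0144722857521
rail [([258.6, 223.5], 0.84)]
knob [([260.0, 213.3], 0.5)]
tape_roll [([230.0, 285.2], 0.74), ([262.6, 216.6], 0.67)]
mat [([387.8, 204.4], 0.83), ([293.9, 157.7], 0.22)]
green_cube [([211.0, 240.6], 0.94), ([389.9, 204.9], 0.6)]
orange_cube [([309.2, 243.1], 0.83)]
timer [([342.2, 150.8], 0.64)]
coverslip_box [([295.0, 156.2], 0.71)]
dish [([129.9, 224.6], 0.73)]
{'clock': 1.1, 'joint_pos': array([-1.294,  0.383,  0.044,  1.598, -0.018,  1.161, -0.05 ]), 'qvel': array([-0.   ,  0.   ,  0.001, -0.001, -0.   ,  0.001, -0.003]), 'joint_torque': array([  0.   , -43.346,   1.023, -24.992,   0.011,   0.002,  -0.   ]), 'position': array([0.238, 0.605, 0.231]), 'tool_rot': array([ 0.   ,  0.826,  0.563, -0.   ]), 'ft_force': array([0.779, 0.195, 0.999]), 'moment': array([-0.005, -0.032, -0.009]), 'opening': 0.08544013542753881}
```

View pics/side2.png

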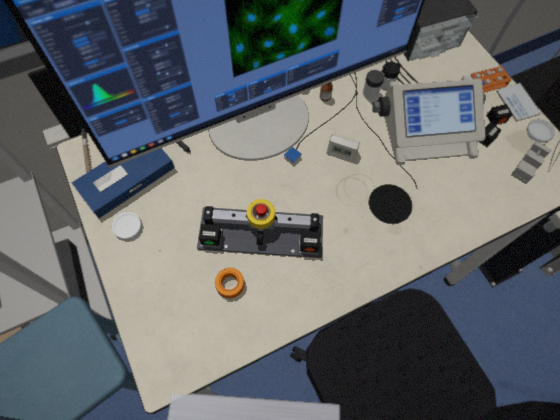

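View pics/crop1.png

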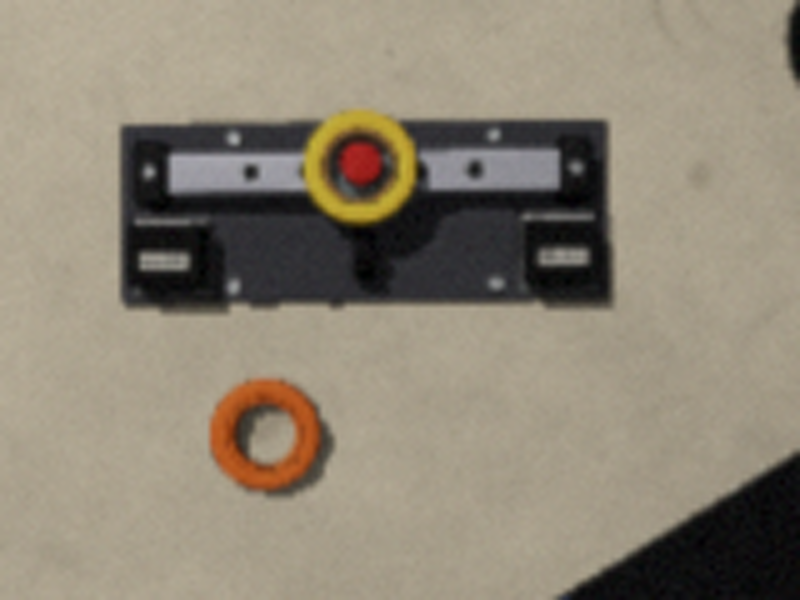

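The candidates shaped like the tape_roll are the yellow ring at top (272,223), which sits round the red knob, and the orange ring at (253,277), which lies on the desk. The yellow one on the knob is the one meant, and the crop confirms it. In the side view the green window is at (211,240), the left end of the rail, so world +y. The orange window is at (309,243).

Next I'll fit the poses from colour and features.

```bash
cat > m.py <<'E'
from h import *
def cen(n,col):
    hsv=cv2.cvtColor(arm.capture(n),cv2.COLOR_RGB2HSV); h,s,v=[hsv[...,i].astype(int) for i in range(3)]
    m={"red":((h<6)|(h>174))&(s>170)&(v>80),"yellow":(h>20)&(h<34)&(s>140)&(v>80)}[col].astype(np.uint8)
    nn,l,st,c=cv2.connectedComponentsWithStats(m)
    i=[j for j in range(1,nn) if 190<c[j][0]<460 and 140<c[j][1]<300]
    if not i: return None
    i=max(i,key=lambda j:st[j][4]); pts=np.argwhere(l==i)[:,::-1].astype(np.float32)
    return np.array(cv2.minEnclosingCircle(cv2.convexHull(pts))[0]), c[i], st[i][4], (m*255)
E
python3 - <<'E'
from m import *
np.set_printoptions(precision=4,suppress=True)
from scipy.optimize import least_squares
for c in("red","yellow"):
    for n in("top","side"):
        r=cen(n,c)
        print(c,n,r and (r[0],r[1],r[2],atz(n,r[0],.086 if c=="red" else .073)))
# mat
U={}
for n in("top","side"):
    mk=arm.masks_of(n,"mat")[0]; mm=mk["mask"]; p=np.argwhere(mm)[:,::-1].mean(0); print("mat",n,mk["p"],mm.sum(),p,atz(n,p,.003))
# rail: holes +-60 and plate corners clicked in the top crop
c=lambda a:(np.array(a)+.5)/5-.5+[200,190]
obs=c([(251,172),(475,169),(121,125),(607,120),(612,303),(122,305)])
mod=np.array([(0,.06,.042),(0,-.06,.042),(.031,.135,.008),(.031,-.135,.008),(-.069,-.135,.008),(-.069,.135,.008)])
def P(q):
    R=Rot.from_euler("z",q[2]).as_matrix(); return mod@R.T+[q[0],q[1],0]
f=least_squares(lambda q:(proj("top",P(q))-obs).ravel(),[.45,0,0]); print("rail",f.x); print(f.fun.reshape(-1,2))
for t in("green_cube","orange_cube","timer","coverslip_box","dish"):
    r=arm.place_of("side",t); print(t,[(q["uv"],atz("side",q["uv"],.012 if "cube" in t else 0)) for q in r[:1]])
for q in ([0,.70711,.70711,0],[0,.70711,-.70711,0]): print(arm.inverse_kinematics([f.x[0],f.x[1],.15],q))
E
```

```text
red top (array([271.4286, 221.8929]), array([271.5926, 221.9074]), np.int32(54), array([0.5034, 0.0174, 0.086 ]))
red side (array([260.8182, 209.2727]), array([260.7442, 208.8488]), np.int32(86), array([0.5009, 0.0162, 0.086 ]))
yellow top (array([271.6702, 222.8617]), array([271.7588, 223.3158]), np.int32(228), array([0.5022, 0.0171, 0.073 ]))
yellow side (array([260.4833, 213.5667]), array([260.699 , 214.9353]), np.int32(402), array([0.497 , 0.0168, 0.073 ]))
mat top 0.89 983 [374.0824 197.9247] [ 0.5753 -0.2696  0.003 ]
mat side 0.8 1372 [389.7048 203.6698] [ 0.5743 -0.2697  0.003 ]
rail [ 0.5021  0.0162 -0.0042]
[[ 0.1083  0.2095]
 [ 0.0842  0.3998]
 [ 0.0295 -0.1318]
 [ 0.2122 -0.0409]
 [-0.0661 -0.4548]
 [-0.3731 -0.0019]]
green_cube [([212.0, 238.3], array([0.4583, 0.1198, 0.012 ]))]
orange_cube [([306.6, 241.1], array([ 0.4666, -0.0845,  0.012 ]))]
timer [([342.6, 149.7], array([ 0.7123, -0.1625,  0.    ]))]
coverslip_box [([293.2, 156.6], array([ 0.6841, -0.0447,  0.    ]))]
dish [([129.8, 224.1], array([0.4831, 0.3069, 0.    ]))]
[-0.6343  0.2209  0.5792  2.0459 -0.1518  0.9155  1.5974]
[-0.8604  0.2646  0.8453  2.054  -0.2476  0.9246 -1.4524]
```

Run:
```python
from m import *
np.set_printoptions(precision=4,suppress=True)
q=[0,.70711,.70711,0]
arm.move_to([.501,.0170,.19],q)
arm.servo_line([.501,.0170,.049],max_speed=.12,f_stop=15)
s=arm.sense();print(s["position"],s["ft_force"],s["clock"])
arm.grip(.05,25)
s=arm.sense();print(s["opening"],s["ft_force"],s["clock"])
print(arm.servo_line([.501,.0170,.135],max_speed=.12))
s=arm.sense();print(s["opening"],s["position"],s["ft_force"],s["clock"])
save("side","lift.png",(180,100,420,280),3)
```

```text
[0.5018 0.0171 0.0497] [-0.3302  0.06   -0.2389] 5.275
0.05994524876934648 [-1.9919 -0.6099  5.7324] 5.6417
False
0.05978567009171316 [0.5002 0.0171 0.1343] [-0.4982 -0.0142 -1.4803] 6.5083
```

View pics/lift.png

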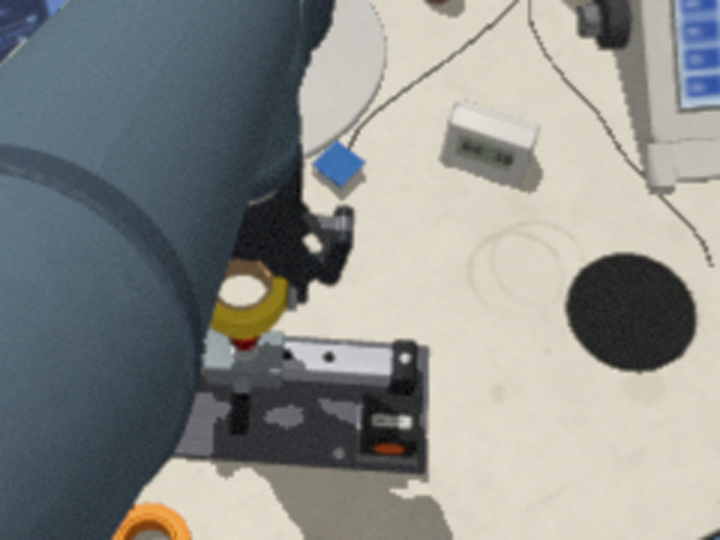

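The yellow tape is off the knob and held at crop (245,290). The knob is bare, and the mat is at (632,312). Now to place the tape.

Run:
```python
from m import *
np.set_printoptions(precision=4,suppress=True)
q=[0,.70711,.70711,0]; x,y=.575,-.27
arm.servo_line([x,y,.135],max_speed=.2)
arm.servo_line([x,y,.015],max_speed=.1,f_stop=8)
print(arm.servo_line([x,y,.0035],max_speed=.03,f_stop=4))
s=arm.sense();print(s["opening"],s["position"],s["ft_force"],s["clock"])
arm.grip(.085)
arm.servo_line([x,y,.15],max_speed=.15)
arm.move_to([.502,.0165,.15],q)
print(arm.sense()["clock"])
save("top","placed.png",(220,160,420,300),4)
for n in("top","side"):
    r=cen(n,"yellow"); print(n,r and (r[0],r[2],atz(n,r[0],.029)))
```

```text
True
0.05992762530572958 [ 0.5757 -0.2703  0.0061] [-1.1466  0.0341  4.3986] 9.9083
12.5333
top (array([375.9274, 196.0968]), np.int32(224), array([ 0.5763, -0.2691,  0.029 ]))
side (array([391.7105, 199.7632]), np.int32(443), array([ 0.5714, -0.268 ,  0.029 ]))
```

View pics/placed.png

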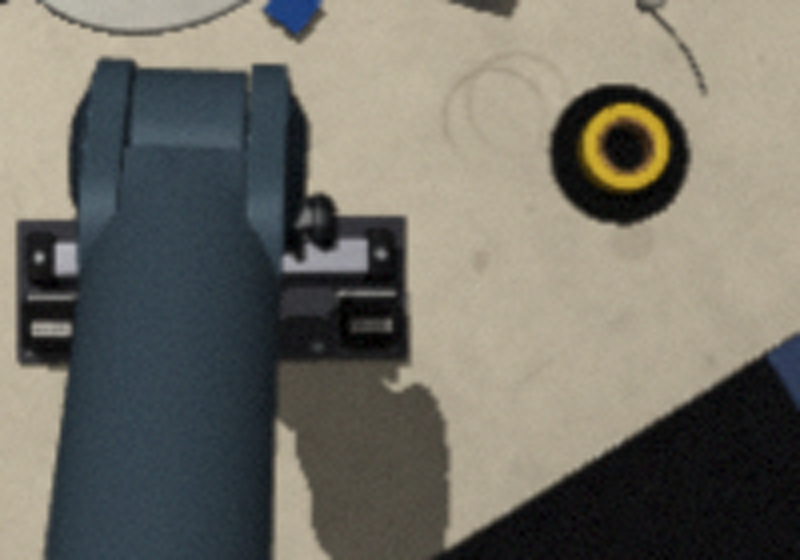

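The tape lies flat on the mat at crop (625,145), with the gripper clear of it. Now I'll grasp the knob, find the play in y, and go no further than that.

Run:
```python
from m import *
np.set_printoptions(precision=4,suppress=True)
x,y,z=.502,.0167,.058
arm.servo_line([x,y,.10],max_speed=.1)
print(arm.servo_line([x,y,z],max_speed=.08,f_stop=10))
f0=arm.sense()["ft_force"];print(arm.sense()["position"],f0)
arm.grip(.015,40); arm.wait(.2)
s=arm.sense();print(s["opening"],s["position"],s["ft_force"]-f0,s["clock"])
for d in(1,-1):
    h=arm.servo_line([x,y+d*.004,z],max_speed=.01,f_stop=5)
    s=arm.sense();print(d,h,s["position"],s["ft_force"]-f0)
    arm.servo_line([x,y,z],max_speed=.02)
s=arm.sense();print(s["position"],s["ft_force"]-f0,s["clock"])
```

```text
False
[0.5019 0.0165 0.0577] [0.1435 0.1955 0.6796]
0.020622701657449616 [0.5022 0.0168 0.0583] [-1.0486  0.6317  4.8058] 14.8167
1 False [0.5022 0.0186 0.0583] [-0.666  -1.8891  5.1413]
-1 False [0.5022 0.0151 0.0583] [-1.5761  3.2525  4.4961]
[0.5023 0.0167 0.0583] [-1.7203  0.3302  4.3393] 16.6167
```

Run:
```python
from m import *
np.set_printoptions(precision=4,suppress=True)
x,y,z=.502,.0167,.058
arm.grip(.015,70)
for dz in(.004,.008,.012):
    arm.servo_line([x,y,z+dz],max_speed=.03); s=arm.sense();print(s["opening"],s["position"],s["ft_force"],s["clock"])
save("side","up.png",(180,150,340,270),5)
```

```text
0.02002357384725779 [0.5021 0.0167 0.0615] [ 1.6785 -0.2161 -5.712 ] 17.1167
0.019891376858454917 [0.502  0.0167 0.0659] [ 3.0009  0.3316 -5.8577] 17.4
0.019767048271445084 [0.502  0.0167 0.07  ] [ 2.8275  0.5297 -7.0063] 17.6833
```

View pics/up.png

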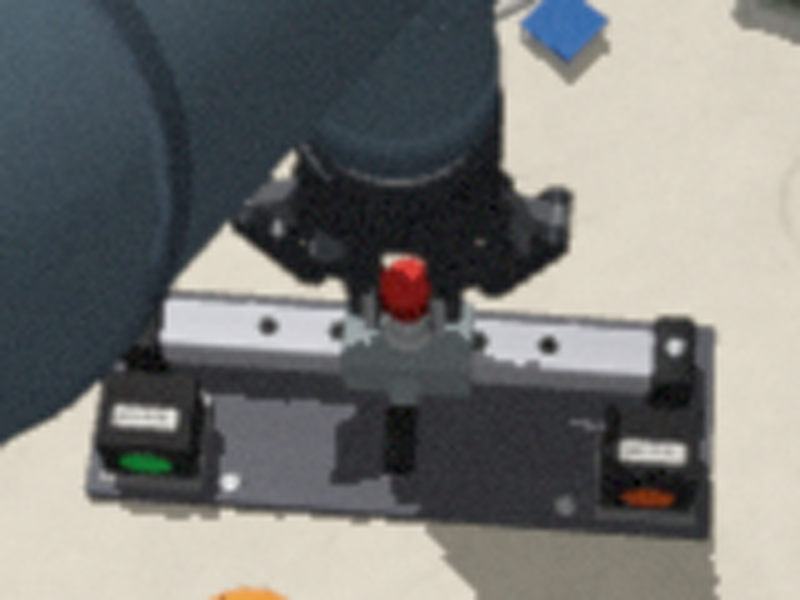

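The knob is raised about 11.7 mm with a 7 N spring load, so the pin is clear. The green window at crop (145,463) is on the left, world +y. Now the slide.

Run:
```python
from m import *
np.set_printoptions(precision=4,suppress=True)
x,y,z=.502,.0167,.070
for d in(.015,.030):
    arm.servo_line([x,y+d,z],max_speed=.04); s=arm.sense();print(s["opening"],s["position"],s["ft_force"],s["clock"])
arm.wait(.3);s=arm.sense();print(s["position"])
yc=.0468+(.0467-s["position"][1])
for zz in(.066,.062,.058,.0565):
    arm.servo_line([x,yc,zz],max_speed=.02,f_stop=14);s=arm.sense();print(zz,s["opening"],s["position"],s["ft_force"],s["clock"])
arm.wait(.3);s=arm.sense();print(s["opening"],s["position"],s["ft_force"],s["clock"])
save("side","home.png",(180,150,340,270),5)
```

```text
0.019825597495900408 [0.502 0.033 0.07 ] [ 3.0839  1.5766 -6.7896] 18.2583
0.019727783451510755 [0.502  0.0479 0.07  ] [ 3.9684  1.7846 -7.3015] 18.7833
[0.502  0.0471 0.07  ]
0.066 0.01992722480029671 [0.502  0.0464 0.066 ] [ 1.8065  1.3165 -6.0197] 19.4333
0.062 0.019852258239205247 [0.502  0.0464 0.062 ] [ 3.0192  1.0023 -5.1548] 19.7833
0.058 0.020464376262646106 [0.5022 0.0464 0.0585] [0.1951 1.9761 2.9323] 20.1333
0.0565 0.019701235825562848 [0.5024 0.0464 0.0583] [-3.8014  0.9519 13.9342] 20.3833
0.02012828349640996 [0.5024 0.0464 0.0583] [-2.7956  2.0152 12.947 ] 20.6833
```

View pics/home.png

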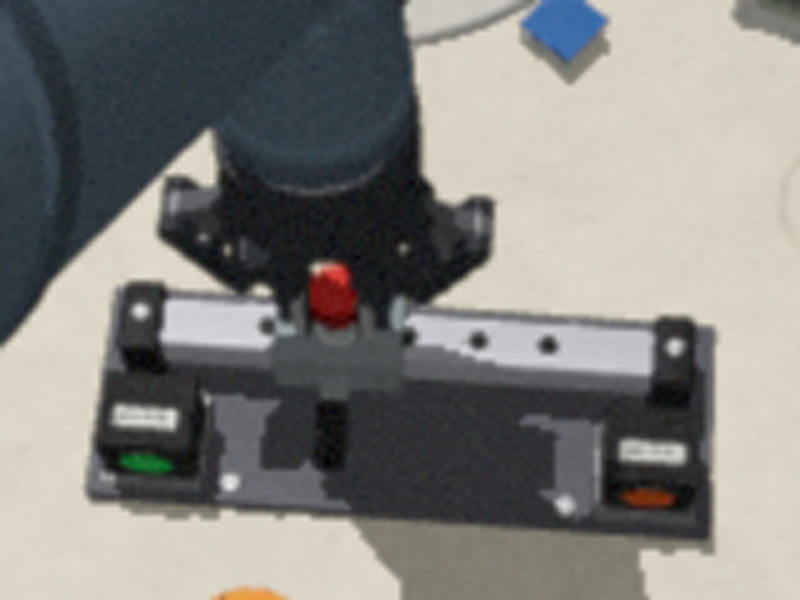

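The sleeve has moved one hole to the left, and z came back to the original home height (0.0583) with a hard stop. I'll check with a small wiggle that the pin is captive, ease off the push, check the bystanders and hand in.

Run:
```python
from m import *
np.set_printoptions(precision=4,suppress=True)
x,y,z=.502,.0466,.058
arm.servo_line([x,y,z],max_speed=.02)
for d in(1,-1):
    arm.servo_line([x,y+d*.004,z],max_speed=.01,f_stop=5)
    s=arm.sense();print(d,s["position"],s["ft_force"])
    arm.servo_line([x,y,z],max_speed=.02)
arm.wait(.3);s=arm.sense();print(s["opening"],s["position"],s["ft_force"],s["clock"])
save("side","end_side.png",None,1.4)
for n in("top","side"):
    r=cen(n,"yellow"); print(n,r and (r[0],r[2]))
```

```text
1 [0.5022 0.0486 0.0584] [-0.5004 -2.1997  5.1253]
-1 [0.5022 0.0453 0.0585] [-1.2551  0.9986  3.4581]
0.019489478427535484 [0.5022 0.0458 0.0584] [-1.0994 -0.3237  7.0196] 22.8167
top (array([375.815 , 196.0354]), np.int32(227))
side (array([391.8653, 200.157 ]), np.int32(443))
```

View pics/end_side.png

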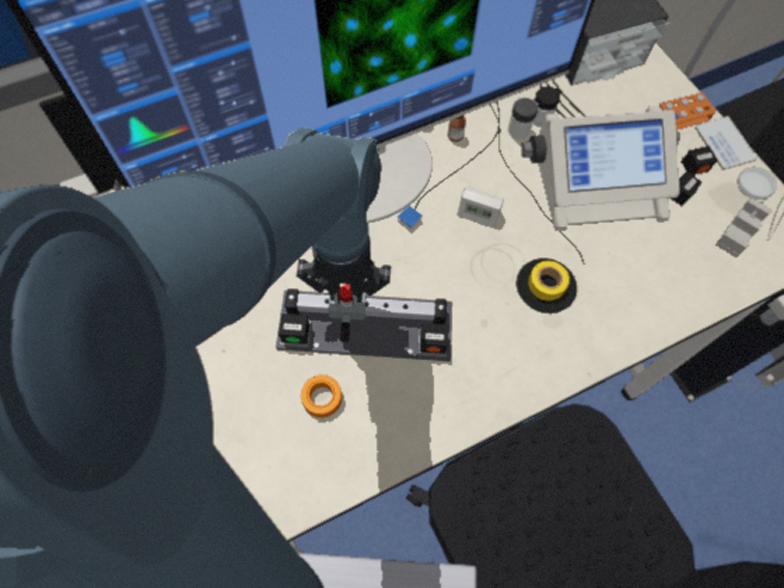

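```bash
python3 -c "
from workcell import arm
arm.job_done(); print(arm.sense()['clock'])"
```

```text
the job is handed in; nothing more can be done
the job is handed in; nothing more can be done
```

The yellow tape is lying flat on the black mat and has been let go. The lens sleeve is one hole nearer the green-window cube (+y), with the pin home and the gripper still holding the knob. I handed the job in just after 22.8 s on the clock, against the 54 s limit.

**Last checks:**
- **Pin depth:** the knob came down to a hard stop at the starting height (TCP z 0.0583, and 0.0584 at the end). Resting on the tube between holes would have left it 9 mm higher.
- **Pin captive:** wiggled sideways, the sleeve stopped at y = 0.0453 and 0.0486. The middle of that is 30.1 mm from the middle of the play measured at the start hole.
- **Tape:** it had not moved on the mat since it was placed.
- **Timer and coverslip box:** the final picture shows both in place.

**Less certain:**
- **Dish:** the arm hid it in the final picture, so I didn't re-check it. The gripper's work was all well away from it.
- **Grip on the knob:** the opening read 19.5–20.6 mm on a 22 mm knob and drifted down slightly. I took this to be give in the grip, as the lift showed no slip.

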